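Move the ratchet clamp from the cured joint to the fresh one

ROBOT

A 6-joint arm with a two-finger parallel gripper is mounted at the origin on a cart in front of the work surface, level with it; the furniture and walls round the work are solid. World frame = base frame: x ahead of the robot, y to its left, z up, the work surface at z = 0. Lengths are in m, angles in rad, forces in N, time in s.
With the tool pointing down it reaches from about 0.35 to 0.8 m from the base axis. Payload 7.3 kg.
Tool frame: the origin (TCP) lies at the very end of the fingers, on their centre line; the grasp point (between the pads) lies 19 mm behind it (env.hold_point_z is the distance from the TCP to the grasp point, in m); z points along the fingers, y is the line along which they close (so a half turn about z gives the same grasp; the last joint's range is limited). The gripper opens to 85 mm and grips with 20 to 120 N. Pads are 22 mm wide; open, the fingers measure 114 mm over their backs; the gripper's body (76 mm by 85 mm) begins 54 mm behind the grasp point. The pads swing forward as they close: fully open they stand 13 mm farther back than shut.
Start: joints at [-1.473, 0.342, 1.524, -0, 1.275, -0.146], TCP at [0.127, -0.509, 0.231] pointing down, gripper open.
Joint ranges: [-2.53, 2.53], [-0.77, 2.02], [0.04, 2.7], [-1, 4.14], [0.28, 2.66], [-3.11, 3.11]. Speed limits (rad/s): [2.57, 2.57, 3.14, 3.14, 3.14, 3.14].

INTERFACE

Orientations are given as a 3x3 rotation matrix whose columns are the frame's x, y, z axes.
In Python, from station import sensors, vision, order, env gives the robot as it stands.
- The arm moves only by the tool jog_arm, never from a script. Its argument "motion" is a list that holds one entry, the list of rows, each a list of 7 numbers: the shift along the tool's x, y, z in mm, then the turn, a rotation vector about the tool's x, y, z in degrees, then the finger opening in mm, from 0 to 85.4. In form: [[[x, y, z, wx, wy, wz, hand], ...]]. A call has 1 to 8 rows; each row shifts and turns the commanded pose from where the row before left it, along the tool's axes as they then stand; what a row does not reach is not made up. A row lasts 1/12 s, in which the tool goes at most 41.7 mm and 7.16 degrees, less where a joint would pass 70% of its speed; a pose out of reach is approached as far as the arm can. A call with a gripper value outside its range is refused whole. The fingers move at their own pace and stop on an object; "force" is the grip in N (left out, the last holds). Time passes only in rows, so rows that do not move let the fingers close. It gives the time, the measured TCP pose, the force, the opening and the grip force at its end, in the units of the state.
- sensors.sense(): the state, without advancing time (a new reading comes with each control period).
- vision.camera(name): name is "side" or "top" or "wrist"; returns (picture, depth): 384x512x3 uint8, blue, green, red; 384x512 float32, m along the optical axis (not along the pixel's ray), 0 where there is no reading.
- vision.camera_model(name): a dict with "intrinsics" (3x3 intrinsics, pixels), "extrinsics" (4x4, takes a point from world to camera coordinates). Camera axes: x right, y down, z forward; pixel columns grow to the right and rows downward; lengths in m; the calibration is good to about 2 mm. A picture is of the moment at which its call begins: read the wrist's pose just before it. camera_model takes no time and is no camera call; for the wrist camera it gives the pose at the moment of the call.
- order.hand_in(): hands the job in; it is judged then, once.
Trained networks look in the newest picture that a camera, given by its name, has taken for a name from the list of things; names that differ only in an ending like _2 or _b are one class to them, and where a whole thing is asked for, a point or a joint stands for the part that bears it (a point fixed in the world has none). Each returns a list of dicts, best first, with "confidence" (0 to 1); they miss things now and then, are a little off and sometimes report something else, mostly with a low value. They report only what shows in the picture. A call takes as long as a camera call.
- vision.outline_of(thing, camera): "mask" (384x512 bool, what is visible of it) and "rect" ([left, top, width, height] in pixels, round what is visible of it).
The state is a dict: "time_s": time; "joints": joint angles; "qd": joint speeds; "tau": joint torques, N m; "tool_pos": TCP position; "tool_rot": TCP orientation; "force": force on the tool from outside, world axes, zero at the start; "wrist_torque": the same for the moment, N m; "width": finger opening in m; "gripper_force": force on a finger pad.
Only numpy, scipy, OpenCV 4.12 (cv2) and the standard library are available. Lean on these libraries where they do the work, as an engineer would, in place of code of your own. Each camera call takes 0.05 s, during which the arm holds its last target. There are 200 camera calls.

TASK

The glued brush handle in one stand has set, so move its ratchet clamp to the other stand, where two freshly glued slips are springing apart: press down the clamp's finger ring that has no cork pad under it until the ratchet lets go and the clamp springs open, then carry it over by its box joint, lay it open on the other stand's two saddles with a jaw on each side of the slips, and let go. Next squeeze its two handles together until the ratchet has clicked to its second, tight tooth, and leave it locked there, lying level on the saddles and holding the slips shut. Leave the two bottles and the jar standing where they are.

Things in the scene. Friction and masses are not known exactly. Their poses are not given: they have to be found in the camera images.
- clamp: Steel locking forceps, 230 mm, 10 mm thick, 150 g, rubber jaw pads, finger rings. Origin: pivot axis at the underside; x to the jaw tips, z up. This is the fixed half (box joint, -y jaw, +y handle); the other half (+y jaw, -y handle) turns on the pivot, its mirror image at jaw angle 0. A spring pushes it open. Starts on the cured stand, locked at the second tooth. Centre of mass at x = -39 mm.
- clamp_lock (a point): Centre of the clamp's box joint (block 32 x 22 x 10 mm, on the fixed half) at the pivot, 5 mm above the underside: the place to carry the clamp, gripped across its y (22 mm). Only the fixed half is touched there, so the clamp stays open.
- clamp_bite (a point): Middle of the inner face of the fixed (-y) jaw's pad: x = 62, y = -4.5, z = 4 mm of the clamp. Pads are 30 mm long along x and 9 mm high; the jaw tips end at x = 79 mm.
- fixed_squeeze (a point): Outer face of the fixed (+y) handle at the place to squeeze, x = -96, y = +15.7, z = 4 mm of the clamp. The handle is 6.5 mm wide and 6 mm high.
- free_squeeze (a point): Outer face of the sprung (-y) handle (polished, slippery) at the place to squeeze, 96 mm behind the pivot. The squeeze points are 31 mm apart with the jaws just gripping a blank, about 67 mm when fully open. Squeezing there takes about 10 N to pass the first tooth and 20 N the second and last; each then holds by itself.
- release_ring (a point): Top of the sprung (-y) handle's finger ring (oval, 31 x 27 mm, of 6 mm bar), x = -141, y = -24, z = 7 mm of the clamp while locked; the other ring is at y = +21 mm. The ratchet bars lie between the handles at x = -115 mm, this handle's below the other's: pressing this ring down 4 mm (about 3 N) with shut fingers parts the teeth and the clamp springs open. The ring meets the tail rest 7 mm down.
- clamp_jaw (a joint): Opening angle of the jaws, rad: 0 = pads parallel, 9 mm apart (gripping a blank); 0.38 = fully open (pads 32 mm apart). The clamp is symmetrical about the line that bisects this angle: its x axis turned by half the angle about z.
- clamp_handle (a joint): Spring bend of the sprung handle, rad: how far the handles are squeezed past the point where the jaws grip. 0 when unloaded; about 0.04 held on the first tooth (too slack), about 0.07 on the second (tight), stop at 0.12.
- cured_stand: Fixed dark wooden gluing stand with a finished blank (9 mm thick), on which the clamp starts. Same make and frame as fresh_stand.
- fresh_stand: Fixed dark wooden stand for the next joint. Origin: on the desk, under where the clamp's pivot belongs; x to the blank, z up. Base 12 mm high, x -155 to 113, y -70 to 46 mm. Cork-faced saddles across y at x = -50 and 33 (8 wide, 84 long, top 30 mm above the desk) carry the clamp. Tail rest at x -155 to -131: cork pad, top 30 mm, under the fixed ring (y 4 to 46), 6 mm lower under the sprung ring.
- fresh_stand_joint (a point): Where the pads' middle belongs on the fresh blank: x = 60, y = 0, z = 34 mm of the stand. The blank stands on edge along x (x 48 to 115, z 12 to 57 mm): two light slips, each 4.5 mm thick, that meet at y = 0, held at the far end by cheeks (x 89 to 109, up to z = 41 mm). The -y slip is fixed, the +y slip springs away at its near end.
- loose_slip (a joint): Angle of the fresh blank's +y slip away from the other, about its far end (x = 100 mm of the stand), rad: 0.07 when free (gap 4 mm at the near end), 0 = joint shut. Shutting it takes about 1 N at the near end.
- glue_bottle: White glue bottle with a yellow cap, 34 mm across, 82 mm high, standing beside the fresh stand; leave it standing where it is. Origin: centre of its underside.
- turps_bottle: Brown bottle with a white cap, 50 mm across, 125 mm high, standing by the fresh stand's far corner; leave it. Origin: centre of its underside.
- pigment_jar: Brown glass jar with a black lid, 46 mm across, 58 mm high, beside the cured stand; leave it. Origin: centre of its underside.

How it is judged:
By the outcome, as a careful person would: the job done as asked, in the order asked, and still so for the second after the job is handed in, with the robot touching nothing.
It also fails if it takes over 56 s, if anything falls off the work surface, if the arm or the gripper's body presses on something with over 40 N, if the wrist force passes 120 N, or if a joint passes its speed limit or range.

## Working session

There is one attempt and no reset: what is moved stays moved. The work goes in short steps, Python scripts to look and compute and a tool call to move; the robot and the scene stay as the last step left them, time stands still between calls to the robot, and variables do not carry over. Pictures are saved under pics/ and viewed, at most 13 in all, crops included, and the job is handed in when it is done.

Besides the shell and the picture viewer there is one more tool, called after "Call:" as a command line: name --argument value ..., lists and objects as JSON in quotes. jog_arm: Moves the arm, as the interface text tells. Its arguments: {"type":"object","properties":{"motion":{"type":"array"},"force":{"type":"number"}},"required":["motion"]}

```bash
mkdir -p pics; ls; cat > h.py <<'E'
import numpy as np, cv2
from station import sensors, vision, order, env
def world(name, depth, M=None):
    m=M or vision.camera_model(name); K=np.array(m["intrinsics"]); T=np.array(m["extrinsics"])
    v,u=np.mgrid[0:384,0:512]
    P=np.stack([(u-K[0,2])/K[0,0]*depth,(v-K[1,2])/K[1,1]*depth,depth],-1)
    return (P-T[:3,3])@T[:3,:3]   # R^T (p-t)
def proj(name,p,M=None):
    m=M or vision.camera_model(name); K=np.array(m["intrinsics"]); T=np.array(m["extrinsics"])
    c=K@(T[:3,:3]@np.asarray(p)+T[:3,3]); return c[:2]/c[2]
E
python3 - <<'E'
from h import *
for n in("top","side"):
    p,d=vision.camera(n); cv2.imwrite(f"pics/{n}0.png",p); np.save(f"{n}0.npy",d)
    W=world(n,d)
    for t in(["clamp","cured_stand","fresh_stand","glue_bottle","turps_bottle","pigment_jar"] if n=="top" else []):
        for o in vision.outline_of(t,n)[:2]:
            q=W[o["mask"]&(d>0)]
            print(n,t,round(o["confidence"],2),o["rect"],np.round(np.median(q,0),3),np.round(q.min(0),3),np.round(q.max(0),3))
a=cv2.imread("pics/top0.png");b=cv2.imread("pics/side0.png")
cv2.imwrite("pics/t.png",cv2.resize(a,(800,600)))
cv2.imwrite("pics/s.png",cv2.resize(b,(800,600)))
E
```

```text
pics
top clamp 0.82 [312.9, 164.2, 20.2, 81.0] [ 0.574 -0.172  0.037] [ 0.487 -0.198  0.007] [ 0.712 -0.15   0.049]
top cured_stand 0.6 [301.4, 144.9, 45.7, 100.7] [ 0.619 -0.189  0.013] [ 0.485 -0.254 -0.006] [ 0.762 -0.121  0.063]
top glue_bottle 0.52 [206.6, 174.7, 13.7, 15.5] [0.655 0.113 0.059] [ 0.643  0.1   -0.004] [0.686 0.143 0.088]
top turps_bottle 0.85 [197.8, 145.1, 22.9, 23.5] [0.72  0.124 0.089] [ 0.704  0.104 -0.009] [0.774 0.17  0.131]
top turps_bottle 0.23 [311.8, 164.6, 18.3, 67.1] [ 0.652 -0.172  0.038] [ 0.513 -0.195  0.009] [ 0.712 -0.157  0.049]
top pigment_jar 0.79 [342.9, 175.2, 22.1, 17.0] [ 0.648 -0.271  0.056] [ 0.63  -0.294  0.005] [ 0.674 -0.253  0.066]
```

View pics/t.png

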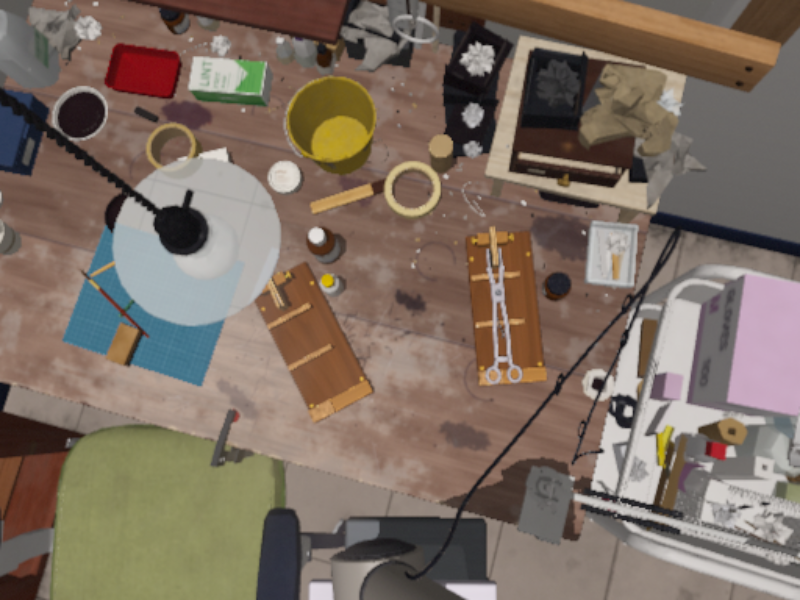

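View pics/s.png

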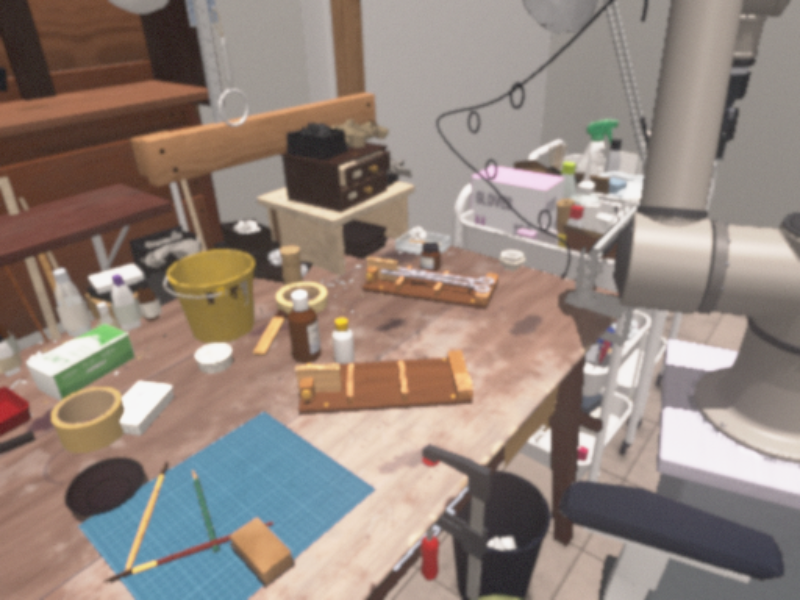

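The top view shows the cured stand with the clamp at about (505,305), jaws up (+x), and the jar on its right at (558,285). The fresh stand is tilted at about (312,340), with its blank at (275,290), the bottles at (322,240) and (330,283), and a lamp at (195,245). The side view confirms that the rings are nearest the robot.

```bash
cat > fit.py <<'E'
from h import *
from scipy.optimize import minimize
# fit stand pose from height map: base rectangle (z 12mm) + saddles + tail rest
def stand(W,x0,zt=0.006):
    P=W.reshape(-1,3); P=P[np.isfinite(P).all(1)]
    P=P[(np.linalg.norm(P[:,:2]-x0[:2],axis=1)<0.25)&(P[:,2]<0.07)]
    def model(q):
        x,y=q[:,0],q[:,1]; z=np.zeros(len(q))
        z[(x>-.155)&(x<.113)&(y>-.07)&(y<.046)]=.012
        for xs in(-.05,.033): z[(abs(x-xs)<.004)&(abs(y+0)<.042)]=.03
        t=(x>-.155)&(x<-.131); z[t&(y>.004)&(y<.046)]=.03; z[t&(y<-0.004)&(y>-.07)]=.024
        z[(x>.048)&(x<.115)&(abs(y)<.0045)]=.057
        return z
    def cost(s):
        c,n=np.cos(s[2]),np.sin(s[2]); d=P[:,:2]-s[:2]
        q=np.c_[d@[c,n],d@[-n,c]]
        return np.minimum(abs(P[:,2]-model(q)),.01).mean()*1e3
    best=None
    for r in range(3):
        st=np.array(best.x if best is not None else x0)
        sim=np.vstack([st]+[st+np.eye(3)[i]*[.02,.02,.1][i]/(r+1) for i in range(3)])
        b=minimize(cost,st,method="Nelder-Mead",options=dict(initial_simplex=sim,xatol=1e-5,fatol=1e-6,maxiter=600))
        if best is None or b.fun<best.fun: best=b
    return best.x,best.fun,len(P)
E
python3 - <<'E'
from fit import *
d=np.load("top0.npy"); W=world("top",d); W[d==0]=np.nan
# seeds from image pixels (800x600 -> /1.5625)
px=lambda x,y: W[int(y/1.5625),int(x/1.5625)]
for n,(a,b) in dict(cured=((492,245),(508,375)),fresh=((275,290),(340,400))).items():
    A,B=px(*a)[:2],px(*b)[:2]; u=A-B; th=np.arctan2(u[1],u[0])
    print(n,A,B); print(stand(W,[*(A*.6+B*.4),th]))
for p in((200,240),(270,230),(180,230),(260,280),(190,200)): print(p,px(*p))
print({k:np.round(v,3) for k,v in vision.camera_model("wrist").items()})
s=sensors.sense();print(s["tool_pos"],np.round(s["tool_rot"],3))
E
```

```text
cured [ 0.72528068 -0.1633628 ] [ 0.49744445 -0.18687249]
(array([ 0.64044078, -0.1737451 ,  0.06811805]), np.float64(2.996752713029234), 23812)
fresh [0.64887291 0.21228058] [0.45751546 0.10460475]
(array([0.57929823, 0.1795331 , 0.48172507]), np.float64(2.4740485850214364), 20430)
(200, 240) [0.579733   0.12839609 0.71226432]
(270, 230) [0.59388087 0.07642536 0.6836519 ]
(180, 230) [0.58020152 0.13491736 0.74316656]
(260, 280) [0.54978256 0.08462642 0.68065608]
(190, 200) [0.61124462 0.13570085 0.72176736]
{'intrinsics': array([[291.484,   0.   , 256.564],
       [  0.   , 291.484, 194.435],
       [  0.   ,   0.   ,   1.   ]]), 'extrinsics': array([[ 0.242, -0.97 ,  0.   , -0.525],
       [-0.918, -0.229,  0.324, -0.042],
       [-0.314, -0.078, -0.946,  0.382],
       [ 0.   ,  0.   ,  0.   ,  1.   ]])}
[ 0.12675091 -0.50942956  0.23119275] [[ 0.97   0.241  0.   ]
 [ 0.241 -0.97   0.   ]
 [ 0.    -0.    -1.   ]]
```

```bash
python3 - <<'E'
from fit import *
d=np.load("top0.npy"); W=world("top",d); W[d==0]=np.nan
P=W.reshape(-1,3);P=P[np.isfinite(P).all(1)]
a=np.array([.127,-.509]);b=np.array([.54,-.18]);u=b-a;L=np.linalg.norm(u);u/=L
for s in np.arange(-.05,L+.1,.05):
    q=P[(abs((P[:,:2]-a)@u-s)<.03)&(abs((P[:,:2]-a)@[-u[1],u[0]])<.1)]
    print(round(s,2),len(q),np.round(np.percentile(q[:,2],[50,99,100]),3) if len(q) else '')
# tool-frame displacement
R=np.array(sensors.sense()["tool_rot"]);p=np.array(sensors.sense()["tool_pos"])
for t in([.52,-.18,.28],):print(R.T@(np.array(t)-p)*1e3, np.degrees(np.arctan2(R[1,0],R[0,0])))
E
```

```text
-0.05 489 [-0.719  0.107  0.109]
0.0 895 [0.021 0.11  0.113]
0.05 996 [0.044 0.124 0.128]
0.1 1047 [0.095 0.124 0.127]
0.15 1876 [0.043 0.118 0.122]
0.2 1951 [-0.03   0.113  0.118]
0.25 1575 [0.003 0.579 0.588]
0.3 1337 [0.004 0.603 0.609]
0.35 1627 [0.001 0.153 0.171]
0.4 1547 [0.001 0.148 0.161]
0.45 1853 [0.001 0.452 0.461]
0.5 1617 [0.01  0.04  0.045]
0.55 1601 [0.011 0.04  0.045]
0.6 1571 [0.009 0.043 0.049]
[ 461.14202823 -224.77417062  -48.73837897] 13.968213386330449
```

```bash
python3 - <<'E'
from fit import *
d=np.load("top0.npy"); W=world("top",d); W[d==0]=np.nan
for p in [(680,230),(650,275),(620,318),(590,360),(560,390),(530,418),(500,450),(470,492),(440,540),(420,565),(625,300),(610,350),(600,395),(580,450)]:
    r,c=int(p[1]/1.5625),int(p[0]/1.5625); w=W[r-3:r+4,c-3:c+4].reshape(-1,3); w=w[np.isfinite(w).all(1)]
    print(p,np.round(w[w[:,2].argmax()],3))
E
```

```text
(680, 230) [ 0.669 -0.394  0.317]
(650, 275) [ 0.603 -0.344  0.343]
(620, 318) [ 0.548 -0.293  0.364]
(590, 360) [ 0.501 -0.249  0.389]
(560, 390) [ 0.459 -0.207  0.42 ]
(530, 418) [ 0.425 -0.171  0.449]
(500, 450) [ 0.388 -0.136  0.481]
(470, 492) [ 0.349 -0.098  0.519]
(440, 540) [ 0.307 -0.073  0.555]
(420, 565) [ 0.285 -0.053  0.563]
(625, 300) [ 0.569 -0.312  0.354]
(610, 350) [ 0.546 -0.371  0.006]
(600, 395) [ 0.469 -0.32   0.14 ]
(580, 450) [ 0.376 -0.285  0.114]
```

Call:
jog_arm --motion '[[[28,-14,-10,0,0,0,0],[28,-14,-10,0,0,0,0],[28,-14,-10,0,0,0,0],[28,-14,-10,0,0,0,0],[28,-14,0,0,0,0,0],[28,-14,0,0,0,0,0],[28,-14,0,0,0,0,0],[28,-14,0,0,0,0,0]]]'

```text
time_s: 1.07
tool_pos: [0.318, -0.3456, 0.2715]
tool_rot: [[0.97, 0.241, 0.0], [0.241, -0.97, -0.001], [0.0, 0.001, -1.0]]
force: [0.0, -0.5, -0.3]
width: -0.0002
gripper_force: 0.0
```

Call:
jog_arm --motion '[[[28,-14,0,0,0,0,0],[28,-14,0,0,0,0,0],[28,-14,0,0,0,0,0],[28,-14,0,0,0,0,0],[28,-14,0,0,0,0,0],[28,-14,0,0,0,0,0],[28,-14,0,0,0,0,0],[28,-14,0,0,0,0,0]]]'

```text
time_s: 1.73
tool_pos: [0.5084, -0.1827, 0.2714]
tool_rot: [[0.97, 0.241, 0.0], [0.241, -0.97, -0.0], [0.0, 0.0, -1.0]]
force: [0.4, -1.2, -0.6]
width: 0.0
gripper_force: 0.0
```

```bash
python3 - <<'E'
from fit import *
M=vision.camera_model("wrist"); p,d=vision.camera("wrist"); np.save("w1.npy",d); cv2.imwrite("pics/w1.png",p)
W=world("wrist",d,M); W[d==0]=np.nan; np.save("W1.npy",W)
s,f,n=stand(W,[.64,-.174,.068]); print(s,f,n)
c,k=np.cos(s[2]),np.sin(s[2]); R=np.array([[c,-k],[k,c]])
for q in([0,0,.04],[-.141,-.024,.037],[-.141,.021,.037],[.06,0,.04],[-.155,-.07,.012],[-.155,.046,.03],[.113,-.07,.012]):
    uv=proj("wrist",[*(s[:2]+R@q[:2]),q[2]],M); print(q,np.round(uv),np.round(s[:2]+R@q[:2],4)); cv2.circle(p,tuple(int(x) for x in uv),3,(0,255,0),1)
cv2.imwrite("pics/w1a.png",cv2.resize(p,(800,600)))
E
```

```text
[ 0.63948012 -0.17178728  0.06857813] 2.5134668226173367 72671
[0, 0, 0.04] [275.  53.] [ 0.6395 -0.1718]
[-0.141, -0.024, 0.037] [271. 172.] [ 0.5005 -0.2054]
[-0.141, 0.021, 0.037] [238. 166.] [ 0.4974 -0.1605]
[0.06, 0, 0.04] [285.  -6.] [ 0.6993 -0.1677]
[-0.155, -0.07, 0.012] [300. 182.] [ 0.4896 -0.2522]
[-0.155, 0.046, 0.03] [219. 172.] [ 0.4817 -0.1365]
[0.113, -0.07, 0.012] [352. -39.] [ 0.757  -0.2339]
```

View pics/w1a.png

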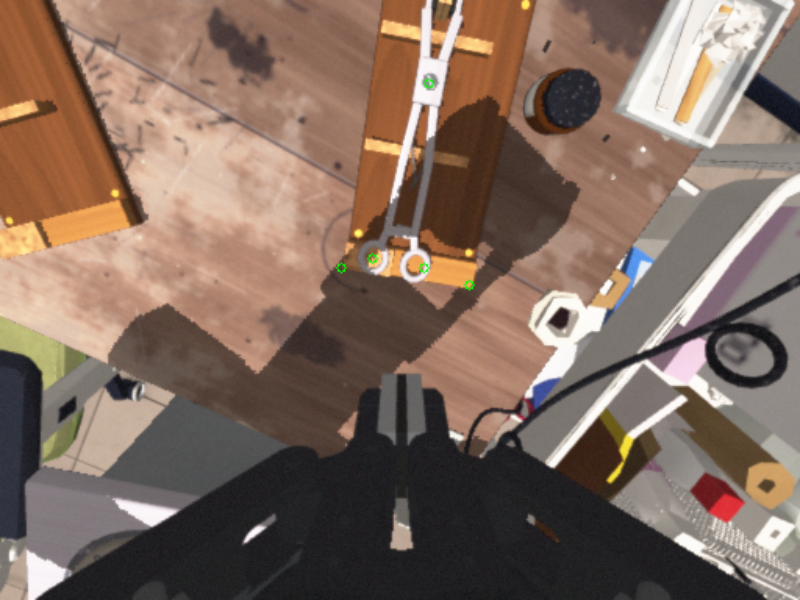

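The wrist view shows the clamp's pivot at (430,83), the fixed ring at (375,258) and the unpadded release ring at (415,265). The fingers are at (402,400).

```bash
cat >> h.py <<'E'
def ray(uv,z,M):
    K=np.array(M["intrinsics"]);T=np.array(M["extrinsics"]);R=T[:3,:3]
    c=-R.T@T[:3,3]; v=R.T@np.linalg.solve(K,[uv[0],uv[1],1]); return c+v*(z-c[2])/v[2]
E
python3 - <<'E'
from h import *
M=vision.camera_model("wrist")
S=1.5625
A=ray([430/S,83/S],.04,M);B=ray([375/S,258/S],.037,M);C=ray([415/S,265/S],.037,M)
print(A,B,C)
m=(B+C)/2; u=A-m; th=np.arctan2(u[1],u[0]); print(np.linalg.norm(u[:2]),th,np.linalg.norm(B-C))
# expected: ring mid at y=-1.5mm, x=-141
th-= np.arctan2(.0015,.141); print("th",th)
R=np.array([[np.cos(th),-np.sin(th)],[np.sin(th),np.cos(th)]]); print("ring",A[:2]+R@[-.141,-.024])
s=sensors.sense(); Rt=np.array(s["tool_rot"]); print(Rt.T@(np.array([*C[:2],.06])-s["tool_pos"])*1e3)
E
```

```text
[ 0.64371885 -0.16816261  0.04      ] [ 0.50297513 -0.15865093  0.037     ] [ 0.5053985  -0.19306751  0.037     ]
0.13974414453842315 0.05510436298540871 0.03450179723438298
th 0.04446646640986727
ring [ 0.50392507 -0.19840659]
[-10.2435284   12.14226867 211.07448733]
```

```bash
python3 - <<'E'
from h import *
M=vision.camera_model("wrist"); p,d=vision.camera("wrist"); W=world("wrist",d,M)
v=p.copy()
for t,c in(("release_ring",(0,0,255)),("clamp",(0,255,0))):
    for o in vision.outline_of(t,"wrist")[:1]:
        m=o["mask"]; q=W[m&(d>0)]; print(t,o["confidence"],o["rect"],np.round(q.min(0),3),np.round(q.max(0),3))
        cs,_=cv2.findContours(m.astype(np.uint8),cv2.RETR_LIST,cv2.CHAIN_APPROX_NONE); cv2.drawContours(v,cs,-1,c,1)
both=np.hstack([p[100:200,210:310],v[100:200,210:310]])
cv2.imwrite("pics/r.png",cv2.resize(both,(800,400),interpolation=cv2.INTER_NEAREST))
E
```

```text
release_ring 0.77 [260.4, 113.1, 14.7, 69.6] [ 0.487 -0.209  0.011] [ 0.579 -0.183  0.04 ]
clamp 0.82 [228.4, 0.3, 72.8, 182.9] [ 0.485 -0.212  0.011] [ 0.706 -0.148  0.044]
```

View pics/r.png

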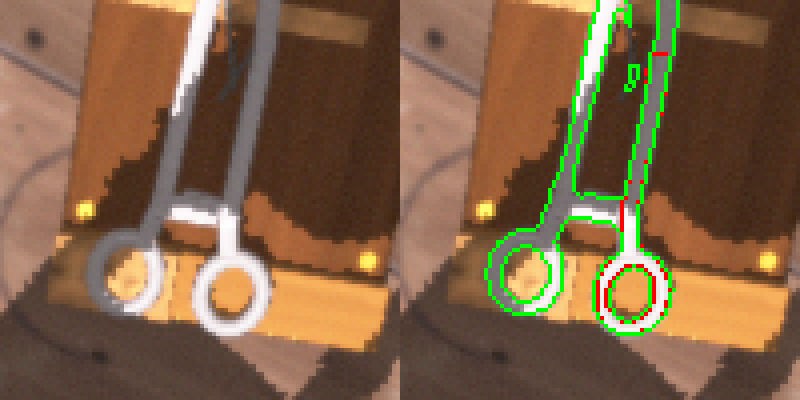

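The crop shows the release ring centred at crop (233,290), which is full-image (268,172.5). The padded ring is at crop (126,275), or (241.5,168.7).

```bash
python3 - <<'E'
from h import *
M=vision.camera_model("wrist")
C=ray([268.2,172.5],.036,M);B=ray([241.5,168.7],.036,M);A=ray([430/1.5625,83/1.5625],.04,M)
u=A-B; print(C,B,A,"th",np.arctan2(u[1],u[0])+np.arctan2(.021,.141),np.hypot(*u[:2]))
s=sensors.sense(); Rt=np.array(s["tool_rot"]); print(Rt.T@(np.array([*C[:2],.037])-s["tool_pos"])*1e3)
E
```

```text
[ 0.49706858 -0.2023057   0.036     ] [ 0.49343449 -0.16645845  0.036     ] [ 0.63855983 -0.17303738  0.04      ] th 0.10254765370565447 0.14527438491113576
[-14.49122761  15.72957341 233.96224483]
```

Call:
jog_arm --motion '[[[-4,4,25,0,0,0,0],[-4,4,30,0,0,0,0],[-4,4,30,0,0,0,0],[-2.5,3.7,30,0,0,0,0],[0,0,30,0,0,0,0],[0,0,30,0,0,0,0],[0,0,30,0,0,0,0],[0,0,15,0,0,0,0]]]'

```text
time_s: 2.6
tool_pos: [0.4944, -0.2031, 0.0483]
tool_rot: [[0.971, 0.239, -0.004], [0.239, -0.971, 0.002], [-0.004, -0.003, -1.0]]
force: [0.2, -0.0, -0.2]
width: 0.0001
gripper_force: 0.0
```

```bash
python3 - <<'E'
from h import *
vision.camera("wrist");M=vision.camera_model("wrist"); p,d=vision.camera("wrist"); s=sensors.sense(); print(s["tool_pos"],s["force"],proj("wrist",[.497,-.2023,.037],M))
cv2.imwrite("pics/w2.png",p)
cv2.imwrite("pics/w2v.png",cv2.resize(p[:300],None,fx=1.5,fy=1.5))
E
```

```text
[ 0.49450101 -0.20286811  0.04884396] [0.46115666 0.1093669  0.01802328] [257.47516651 239.73975656]
```

View pics/w2v.png

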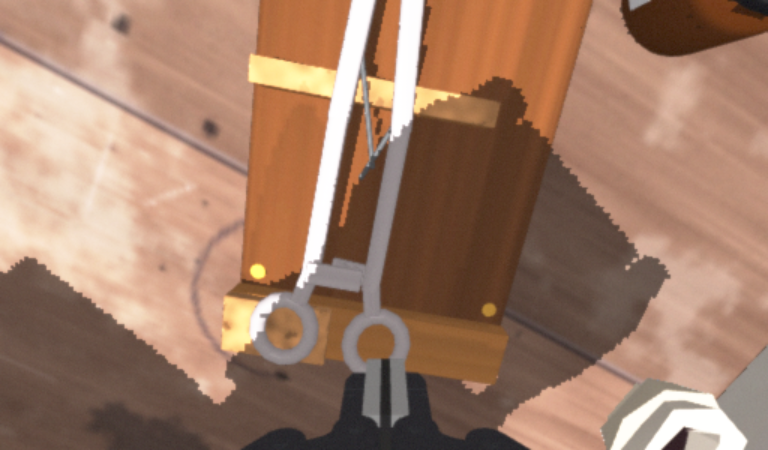

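The release ring is centred at (376,340) in this 1.5x view, and the shut fingertips sit slightly behind it at (386,375).

```bash
python3 - <<'E'
from h import *
M=vision.camera_model("wrist")
C=ray([376/1.5,341/1.5],.036,M);B=ray([285/1.5,328/1.5],.036,M)
s=sensors.sense(); Rt=np.array(s["tool_rot"]); print(C,B,Rt.T@(C-s["tool_pos"])*1e3)
E
```

```text
[ 0.50325875 -0.19714475  0.036     ] [ 0.50009815 -0.16143205  0.036     ] [ 9.93233478 -3.40736164 12.81252393]
```

Call:
jog_arm --motion '[[[5,-2,0,0,0,0,0],[4,-1.4,3,0,0,0,0],[0,0,5,0,0,0,0],[0,0,3,0,0,0,0],[0,0,1,0,0,0,0],[0,0,1,0,0,0,0],[0,0,1,0,0,0,0],[0,0,1,0,0,0,0]]]'

```text
time_s: 3.37
tool_pos: [0.5051, -0.1973, 0.0364]
tool_rot: [[0.97, 0.241, 0.0], [0.241, -0.97, -0.0], [0.0, 0.0, -1.0]]
force: [-0.9, 0.7, 0.4]
width: 0.0001
gripper_force: 0.0
```

```bash
python3 - <<'E'
from h import *
p,d=vision.camera("wrist"); s=sensors.sense(); print(s["tool_pos"],s["force"])
cv2.imwrite("pics/w3.png",p)
for o in vision.outline_of("release_ring","wrist")[:1]: print(o["confidence"],o["rect"])
E
```

```text
[ 0.50499938 -0.19727024  0.03616551] [-0.0919837   0.76851417  0.18539552]
0.69 [220.9, 114.1, 57.0, 133.5]
```

Call:
jog_arm --motion '[[[0,0,1,0,0,0,0],[0,0,1,0,0,0,0],[0,0,1,0,0,0,0],[0,0,0,0,0,0,0]]]'

```text
time_s: 3.8
tool_pos: [0.5051, -0.1974, 0.0334]
tool_rot: [[0.97, 0.241, 0.0], [0.241, -0.97, -0.0], [0.0, 0.0, -1.0]]
force: [-0.0, -0.5, 1.8]
width: -0.0005
gripper_force: 1.3
```

Call:
jog_arm --motion '[[[0,0,0.7,0,0,0,0],[0,0,0.7,0,0,0,0],[0,0,0.6,0,0,0,0],[0,0,0,0,0,0,0]]]'

```text
time_s: 4.13
tool_pos: [0.5053, -0.1974, 0.0315]
tool_rot: [[0.97, 0.241, 0.0], [0.241, -0.97, -0.0], [0.0, 0.0, -1.0]]
force: [-0.4, -1.0, 3.5]
width: 0.0003
gripper_force: 1.6
```

```bash
python3 - <<'E'
from h import *
p,d=vision.camera("wrist"); s=sensors.sense(); print(s["tool_pos"],s["force"])
cv2.imwrite("pics/w4.png",p)
for o in vision.outline_of("release_ring","wrist")[:1]: print(o["confidence"],o["rect"])
E
```

```text
[ 0.50520513 -0.19733911  0.0313998 ] [ 0.60485094 -0.10699281  1.94578863]
0.34 [98.0, 2.5, 191.4, 257.5]
```

Call:
jog_arm --motion '[[[0,0,0.7,0,0,0,0],[0,0,0.7,0,0,0,0],[0,0,0,0,0,0,0]]]'

```text
time_s: 4.48
tool_pos: [0.5053, -0.1974, 0.031]
tool_rot: [[0.97, 0.242, 0.001], [0.242, -0.97, -0.001], [0.001, 0.001, -1.0]]
force: [-3.1, 0.6, 12.2]
width: -0.0002
gripper_force: 6.1
```

```bash
python3 - <<'E'
from h import *
p,d=vision.camera("wrist"); s=sensors.sense(); print(s["tool_pos"],s["force"])
q=cv2.imread("pics/w2.png"); q3=cv2.imread("pics/w4.png")
df=np.abs(p.astype(int)-q3).sum(2)[:230]; print((df>80).sum())
cv2.imwrite("pics/w5.png",p)
for o in vision.outline_of("release_ring","wrist")[:2]: print(o["confidence"],o["rect"])
E
```

```text
[ 0.50536122 -0.19740505  0.030981  ] [-2.86513576  1.20998335 12.20289348]
12643
0.83 [229.8, 114.9, 56.9, 147.5]
0.28 [72.0, 0.0, 223.1, 259.9]
```

```bash
python3 - <<'E'
import cv2
p=cv2.imread("pics/w5.png"); cv2.imwrite("pics/w5v.png",cv2.resize(p[:300],None,fx=1.5,fy=1.5))
E
```

```text
(no output)
```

View pics/w5v.png

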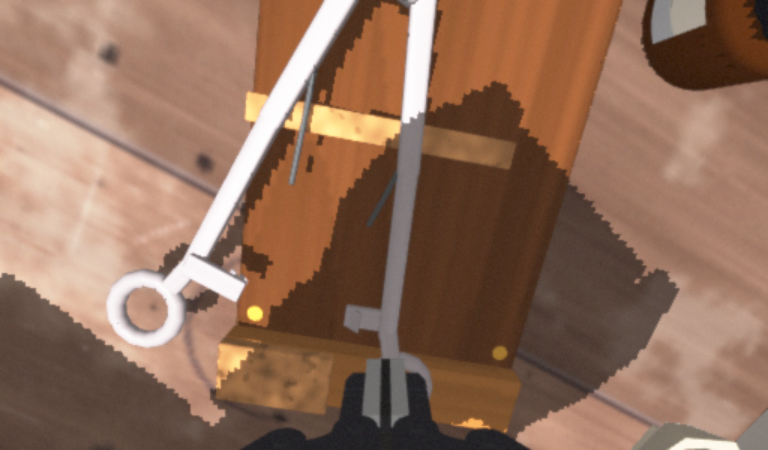

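The clamp has sprung open. The padded handle swung out to (145,308), while the pressed handle stayed under the fingers at (400,370). Next I'll lift and look.

Call:
jog_arm --motion '[[[0,0,-3,0,0,0,0],[0,0,-15,0,0,0,0],[0,0,-25,0,0,0,20],[10,0,-30,0,0,0,45],[15,0,-30,0,0,0,45],[15,0,-25,0,0,0,45],[15,-5,-20,0,0,0,45],[0,0,0,0,0,0,45]]]'

```text
time_s: 5.25
tool_pos: [0.561, -0.1787, 0.1822]
tool_rot: [[0.97, 0.243, 0.008], [0.243, -0.97, -0.003], [0.007, 0.005, -1.0]]
force: [0.5, 0.3, 0.8]
width: 0.0448
gripper_force: 0.0
```

```bash
cat > box.py <<'E'
from h import *
# clamp halves: pca axes of box joint etc. from masks
def look(tag):
    vision.camera("wrist");M=vision.camera_model("wrist"); p,d=vision.camera("wrist"); W=world("wrist",d,M)
    cv2.imwrite(f"pics/{tag}.png",p); np.save(f"{tag}W.npy",W)
    v=p.copy()
    for t,c in(("clamp_lock",(0,255,0)),("free_squeeze",(0,0,255))):
        for o in vision.outline_of(t,"wrist")[:1]:
            m=o["mask"]; np.save(f"{tag}_{t}.npy",m); print(t,o["confidence"],o["rect"])
            cs,_=cv2.findContours(m.astype(np.uint8),cv2.RETR_LIST,cv2.CHAIN_APPROX_NONE); cv2.drawContours(v,cs,-1,c,1)
    cv2.imwrite(f"pics/{tag}v.png",cv2.resize(v[:300],None,fx=1.5,fy=1.5)); print(sensors.sense()["tool_pos"])
    return p,d,W,M
E
python3 -c "
from box import *
look('w6')"
```

```text
clamp_lock 0.88 [171.2, 0.0, 158.2, 246.8]
free_squeeze 0.84 [244.7, 168.9, 33.9, 78.5]
[ 0.55601677 -0.17880985  0.17626327]
```

View pics/w6v.png

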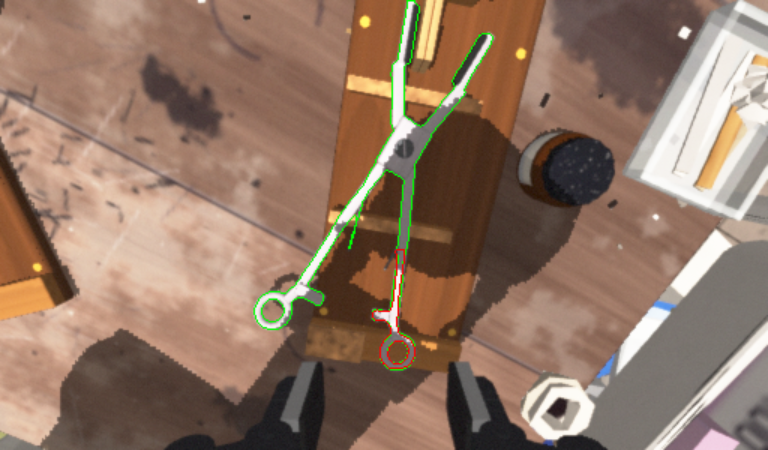

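The open clamp lies on the cured saddles, with the pivot at (404,148) in this view, the fixed ring at (273,310), the fixed jaw tip at (487,40) and the free ring at (397,351). The jaws straddle the blank at (430,35).

```bash
python3 - <<'E'
from h import *
M=vision.camera_model("wrist"); S=1.5
A=ray([404/S,148/S],.04,M);B=ray([273/S,310/S],.037,M);C=ray([397/S,351/S],.035,M);J=ray([487/S,40/S],.038,M)
a=lambda u:np.arctan2(u[1],u[0])
print(A,B,C,np.hypot(*(A-B)[:2]),np.hypot(*(A-C)[:2]),np.hypot(*(A-J)[:2]))
th=a(A-B)+np.arctan2(21,141); print("th ring",th,"jaw",a(J-A)+np.arctan2(7,78),"free",a(A-C)-np.arctan2(24,141))
s=sensors.sense(); Rt=np.array(s["tool_rot"]); print("tool yaw",a(Rt[:,0]),Rt.T@(A-s["tool_pos"])*1e3)
# box rect from depth
W=np.load("w6W.npy"); m=np.load("w6_clamp_lock.npy")
d=np.hypot(W[...,0]-A[0],W[...,1]-A[1]); q=W[m&(d<.011)]; print(np.median(q,0))
E
```

```text
[ 0.6366503  -0.17057484  0.04      ] [ 0.51126899 -0.10980219  0.037     ] [ 0.50062854 -0.20156004  0.035     ] 0.13933336244126956 0.13950627259632248 0.07453043290330301
th ring -0.30348565164603847 jaw -0.3384279878210042 free 0.05537710383405242
tool yaw 0.24381495890204102 [ 80.60176162  11.7325577  136.0255887 ]
[ 0.63705093 -0.17030009  0.04068964]
```

Call:
jog_arm --motion '[[[27,4,20,0,0,0,45],[27,4,20,0,0,0,45],[26.6,3.7,20,0,0,0,45],[0,0,10,0,0,6.35,45],[0,0,10,0,0,6.35,45],[0,0,10,0,0,6.35,45],[0,0,10,0,0,6.35,45],[0,0,0,0,0,6.35,45]]]'

```text
time_s: 6.12
tool_pos: [0.6355, -0.1707, 0.0735]
tool_rot: [[0.95, -0.311, -0.007], [-0.311, -0.95, 0.003], [-0.008, -0.0, -1.0]]
force: [-0.6, 0.9, -0.2]
width: 0.0448
gripper_force: 0.0
```

```bash
python3 - <<'E'
from h import *
vision.camera("wrist");M=vision.camera_model("wrist"); p,d=vision.camera("wrist");W=world("wrist",d,M)
s=sensors.sense(); Rt=np.array(s["tool_rot"]); print(s["tool_pos"],np.arctan2(Rt[1,0],Rt[0,0]),s["width"])
o=vision.outline_of("clamp_lock","wrist")
if o:
    m=o[0]["mask"]; q=W[m&(d>0)]; Q=(q-s["tool_pos"])@Rt   # tool frame
    # box: width across tool y per x-slice
    for x in np.arange(-.03,.035,.006):
        k=Q[(abs(Q[:,0]-x)<.003)&(q[:,2]>.028)]
        if len(k)>5: print(round(x,3),len(k),np.round(np.percentile(k[:,1],[1,50,99])*1e3,1))
    print(np.median(q[(abs(Q[:,:2])<.01).all(1)],0))
cv2.imwrite("pics/w7.png",p)
E
```

```text
[ 0.63659826 -0.17104925  0.07552092] -0.3121682043921222 0.04507048289291543
-0.03 151 [-12.4  18.4  26.4]
-0.024 155 [-12.3  14.7  23.3]
-0.018 148 [-10.7  13.1  20.3]
-0.012 197 [-11.7   5.4  16.7]
-0.006 300 [-12.3   0.7  13.8]
-0.0 252 [-12.   -1.3  10.3]
0.006 260 [-12.2  -1.9   8.1]
0.012 307 [-15.8  -3.1   8.1]
0.018 436 [-19.3  -4.7   8.7]
0.024 235 [-23.1 -14.1   8.8]
0.03 238 [-26.5 -17.3  10. ]
[ 0.63682432 -0.17075759  0.04057869]
```

Call:
jog_arm --motion '[[[0,-0.5,20,0,0,0,45],[0,-0.5,20,0,0,0,45],[0,0,12,0,0,0,45],[0,0,6,0,0,0,45],[0,0,0,0,0,0,20],[0,0,0,0,0,0,20],[0,0,0,0,0,0,18],[0,0,0,0,0,0,18]]]' --force 70

```text
time_s: 6.93
tool_pos: [0.6378, -0.1677, 0.0201]
tool_rot: [[0.953, -0.303, -0.002], [-0.303, -0.953, 0.003], [-0.003, -0.002, -1.0]]
force: [-1.5, 8.6, -2.0]
width: 0.0218
gripper_force: 66.8
```

Call:
jog_arm --motion '[[[0,0,-5,0,0,0,18],[0,0,-10,0,0,0,18],[0,0,-15,0,0,0,18],[0,0,-20,0,0,0,18],[0,0,-20,0,0,0,18],[0,0,-20,0,0,0,18],[0,0,-10,0,0,0,18],[0,0,0,0,0,0,18]]]'

```text
time_s: 7.6
tool_pos: [0.6403, -0.1707, 0.1238]
tool_rot: [[0.952, -0.305, 0.006], [-0.305, -0.952, -0.003], [0.007, 0.001, -1.0]]
force: [0.1, -0.5, -1.0]
width: 0.0205
gripper_force: 69.7
```

```bash
python3 - <<'E'
from fit import *
d=np.load("top0.npy"); W=world("top",d); W[d==0]=np.nan
P,D=vision.camera("top"); W=world("top",D); W[D==0]=np.nan
print("fresh",stand(W,[.579,.18,.482]))
for t in("glue_bottle","turps_bottle"):
    for o in vision.outline_of(t,"top")[:1]:
        q=W[o["mask"]&(D>0)]; h=q[:,2].max(); print(t,o["confidence"],np.median(q[q[:,2]>h-.02],0),h)
M=vision.camera_model("wrist"); p,d=vision.camera("wrist"); cv2.imwrite("pics/w8.png",p); s=sensors.sense(); Rt=np.array(s["tool_rot"])
W=world("wrist",d,M); o=vision.outline_of("clamp_lock","wrist")
q=W[o[0]["mask"]&(d>0)]; Q=(q-s["tool_pos"])@Rt
print(s["tool_pos"],s["force"],s["width"],np.arctan2(Rt[1,0],Rt[0,0]),o[0]["rect"])
for x in np.arange(-.14,.08,.02):
    k=Q[abs(Q[:,0]-x)<.004]
    if len(k)>5: print(round(x,3),np.round(np.percentile(k[:,1],[2,98])*1e3,1),np.round(np.median(k[:,2])*1e3,1))
E
```

```text
fresh (array([0.57895951, 0.17910678, 0.47925485]), np.float64(2.5277427010845597), 17648)
glue_bottle 0.51 [ 0.60085106 -0.1733744   0.13994474] 0.1407066522998345
turps_bottle 0.72 [0.72818602 0.12872038 0.12499481] 0.1335721186118832Traceback (most recent call last):
  File "<stdin>", line 10, in <module>
IndexError: list index out of range
```

Call:
jog_arm --motion '[[[-10,-10,-8,0,0,0,18],[-22,-22,-8,0,0,0,18],[-26,-26,-8,0,0,0,18],[-28,-28,-6,0,0,0,18],[-28,-28,0,0,0,0,18],[-28,-28,0,0,0,0,18],[-26,-26,0,0,0,0,18],[-16,-15,0,0,0,0,18]]]' --force 90

```text
time_s: 8.52
tool_pos: [0.5163, 0.0639, 0.1497]
tool_rot: [[0.953, -0.304, -0.002], [-0.304, -0.953, 0.001], [-0.002, -0.0, -1.0]]
force: [0.2, -1.3, -2.1]
width: 0.0199
gripper_force: 88.3
```

Call:
jog_arm --motion '[[[0,0,0,0,0,-4,18],[0,0,0,0,0,-6,18],[0,0,0,0,0,-6,18],[0,0,0,0,0,-6,18],[0,0,0,0,0,-6,18],[0,0,0,0,0,-4,18],[0,0,0,0,0,-1.8,18],[0,0,0,0,0,0,18]]]'

```text
time_s: 9.18
tool_pos: [0.5185, 0.0609, 0.1497]
tool_rot: [[0.961, 0.277, -0.001], [0.277, -0.961, 0.0], [-0.001, -0.0, -1.0]]
force: [0.0, 0.7, -1.2]
width: 0.02
gripper_force: 88.4
```

```bash
python3 -c "
from box import *
p,d,W,M=look('w9'); s=sensors.sense(); R=np.array(s['tool_rot']); print(s['width'],s['force'],np.arctan2(R[1,0],R[0,0]))
W[d==0]=np.nan
from fit import stand
q=W.copy(); m=vision.outline_of('fresh_stand','wrist')
if m: print(m[0]['rect'],m[0]['confidence'])
print(stand(q,[.579,.179,.48]))
v=cv2.imread('pics/w9.png')
cv2.imwrite('pics/w9v.png',cv2.resize(v,(800,600)))
"
```

```text
clamp_lock 0.85 [207.7, 95.7, 82.7, 258.0]
[0.51896278 0.06061342 0.14982703]
0.019960647915078254 [-0.47710945 -0.11936189 -0.71329629] 0.2787645186439693
[66.3, 0.0, 191.4, 253.7] 0.63
(array([0.5774471 , 0.18054099, 0.48308156]), np.float64(1.4777984706489085), 98217)
```

View pics/w9v.png

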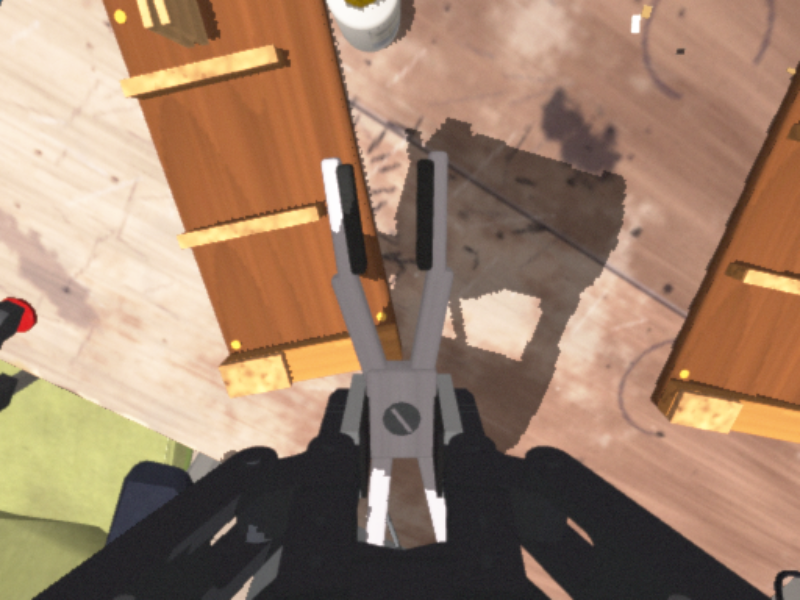

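The clamp is held level by its box at (402,415), with jaw pads at (350,220) and (425,215). The fresh stand is at the left, with saddles at (205,70) and (255,225) and the tail rest at (295,365). The glue bottle is at (365,20).

```bash
python3 - <<'E'
from h import *
W=np.load("w9W.npy"); s=sensors.sense(); R=np.array(s["tool_rot"]); m=np.load("w9_clamp_lock.npy")
Q=(W-s["tool_pos"])@R
S=1.5625
print("box",np.round(Q[int(415/S),int(385/S)]*1e3,1),np.round(Q[int(460/S)-3,int(402/S)]*1e3,1),np.round(Q[int(375/S),int(402/S)]*1e3,1))
K=(Q[...,2]<.03)&(Q[...,2]>-.05)&(Q[...,0]>.0)
for x in range(0,85,8):
    k=Q[K&(abs(Q[...,0]*1e3-x)<2)]
    if len(k)>4:
        y=np.sort(k[:,1])*1e3; g=np.argmax(np.diff(y)); print(x,len(y),np.round([y[0],y[g],y[g+1],y[-1]],1),np.round(np.median(k[:,2])*1e3,1))
E
```

```text
box [  5.9  -5.4 -21.4] [ -9.1  -0.1 -21.4] [ 18.9  -0.1 -20.5]
0 221 [-12.4   4.8   5.3  11.7] -21.6
8 1627 [-32.3 -17.8 -13.7  31.5] -26.2
16 410 [-20.3  19.2  34.9  36.1] -20.5
24 265 [-14.4  -5.8   2.8  10.8] -17.9
32 273 [-16.8  -8.1   4.1  12.1] -18.0
40 302 [-18.9 -10.2   5.4  13.2] -18.0
48 308 [-20.5 -11.8   6.3  14.3] -18.2
56 354 [-19.5 -10.8   3.9  12.2] -18.8
64 371 [-20.1 -11.6   3.9  12.1] -18.9
72 387 [-20.8 -12.6   4.   11.7] -19.0
80 333 [-21.6 -13.5   3.9  11.9] -18.7
```

```bash
python3 - <<'E'
from h import *
W=np.load("w9W.npy"); p=cv2.imread("pics/w9.png")
s=[.57745,.18054,.48308]; c,k=np.cos(s[2]),np.sin(s[2])
d=W[...,:2]-s[:2]; X=d@[c,k]; Y=d@[-k,c]; Z=W[...,2]
b=(Z>.026)&(Z<.034)
for xs in(-.05,.033):
    m=b&(abs(X-xs)<.015)&(abs(Y)<.055)
    pts=np.c_[X[m],Y[m]]; print("saddle",xs,m.sum(),np.percentile(pts,[1,50,99],axis=0).round(4).tolist(),"slope",np.polyfit(pts[:,1],pts[:,0],1).round(4))
# base edges
m=(Z>.007)&(Z<.018)
for x0 in(-.1,-.02,.0,.06):
    y=Y[m&(abs(X-x0)<.008)]; print("edge",x0,np.percentile(y,[.5,99.5]).round(4),len(y))
# blank
m=(Z>.045)&(Z<.07)&(abs(Y)<.03)&(X>.03)&(X<.13); print("blank",m.sum(),np.percentile(np.c_[X[m],Y[m],Z[m]],[1,50,99],axis=0).round(4).tolist() if m.sum() else "")
t=np.array([-.071,0]); t=np.array(s[:2])+np.array([[c,-k],[k,c]])@t; st=sensors.sense();R=np.array(st["tool_rot"])
print("target",t, R.T@(np.array([*t,.06])-st["tool_pos"])*1e3, "turn deg",-np.degrees(s[2]-np.arctan2(R[1,0],R[0,0])))
E
```

```text
saddle -0.05 887 [[-0.054, -0.0417], [-0.0498, -0.0009], [-0.0457, 0.0408]] slope [ 0.0014 -0.0498]
saddle 0.033 1303 [[0.0288, -0.0419], [0.0326, -0.0014], [0.0371, 0.0407]] slope [0.0017 0.0327]
edge -0.1 [-0.3243  0.0444] 2067
edge -0.02 [-0.0697  0.0445] 2160
edge 0.0 [-0.0697  0.0443] 2420
edge 0.06 [-0.0692  0.0447] 1740
blank 482 [[0.0478, -0.0049, 0.0451], [0.0525, 0.0012, 0.0561], [0.0593, 0.0075, 0.0596]]
target [0.51457464 0.14755987] [ 19.6904999  -84.88688319  89.81270249] turn deg -11.697178865300097
```

Call:
jog_arm --motion '[[[4,-15,0,0,0,0,18],[5,-24,0,0,0,0,18],[5,-24,0,0,0,0,18],[5.7,-21.5,0,0,0,0,18],[0,0,15,0,0,-5.85,18],[0,0,20,0,0,-5.85,18],[0,0,25,0,0,0,18],[0,0,20,0,0,0,18]]]'

```text
time_s: 10.1
tool_pos: [0.5145, 0.1473, 0.0686]
tool_rot: [[0.885, 0.465, -0.0], [0.465, -0.885, -0.0], [-0.0, -0.0, -1.0]]
force: [-0.7, -0.5, -1.2]
width: 0.0203
gripper_force: 88.5
```

Call:
jog_arm --motion '[[[0,0,20,0,0,0,18],[0,0,15,0,0,0,18],[0,0,8,0,0,0,18],[0,0,4,0,0,0,18],[0,0,2,0,0,0,18],[0,0,1,0,0,0,18],[0,0,0,0,0,0,18]]]'

```text
time_s: 10.68
tool_pos: [0.5153, 0.1471, 0.0206]
tool_rot: [[0.885, 0.465, 0.001], [0.465, -0.885, 0.0], [0.001, 0.001, -1.0]]
force: [0.5, -0.6, -0.2]
width: 0.02
gripper_force: 88.6
```

Call:
jog_arm --motion '[[[0,0,1,0,0,0,18],[0,0,0.7,0,0,0,18],[0,0,0,0,0,0,18],[0,0,0,0,0,0,18]]]'

```text
time_s: 11.02
tool_pos: [0.5156, 0.1471, 0.0203]
tool_rot: [[0.885, 0.465, 0.002], [0.465, -0.885, 0.0], [0.002, 0.001, -1.0]]
force: [-4.7, -0.2, 12.4]
width: 0.0198
gripper_force: 90.4
```

Call:
jog_arm --motion '[[[0,0,0,0,0,0,30],[0,0,0,0,0,0,50],[0,0,0,0,0,0,60],[0,0,0,0,0,0,60],[0,0,-15,0,0,0,60],[0,0,-30,0,0,0,60],[0,0,-40,0,0,0,60],[-20,0,-40,0,0,0,60]]]'

```text
time_s: 11.68
tool_pos: [0.5002, 0.139, 0.1418]
tool_rot: [[0.885, 0.465, 0.002], [0.465, -0.885, 0.0], [0.002, 0.0, -1.0]]
force: [0.5, 0.5, 0.7]
width: 0.0598
gripper_force: 0.0
```

```bash
python3 -c "
from box import *
p,d,W,M=look('w10')
s=[.57745,.18054-.0005,.483]; c,k=np.cos(s[2]),np.sin(s[2])
np.save('stand.npy',s)
"
```

```text
clamp_lock 0.69 [209.3, 75.8, 105.0, 235.0]
free_squeeze 0.89 [281.6, 222.1, 33.3, 65.3]
[0.49870018 0.13836674 0.14140683]
```

View pics/w10v.png

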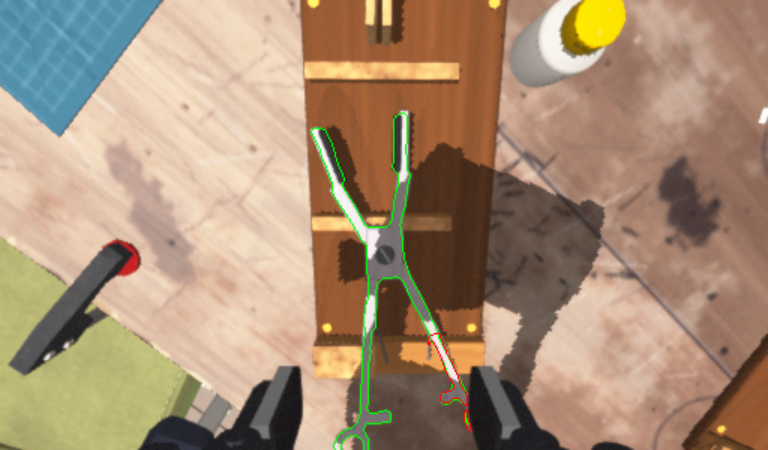

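It sprang fully open on release, now lying safely behind the blank: pivot (385,255), fixed jaw tip (405,113), fixed ring (352,440), glue bottle (570,40) undisturbed.

```bash
python3 - <<'E'
from h import *
M=vision.camera_model("wrist");S=1.5
s=sensors.sense();R=np.array(s["tool_rot"])
A=ray([385/S,255/S],.04,M);J=ray([405/S,113/S],.038,M);B=ray([352/S,440/S],.037,M)
tl=lambda P:(P-s["tool_pos"])@R*1e3
print(tl(A),tl(J),tl(B)); a=lambda u:np.arctan2(u[1],u[0])
print("th ring",a(A-B)+np.arctan2(21,141),"tool",a(R[:,0]))
W=np.load("w10W.npy"); m=np.load("w10_clamp_lock.npy"); Q=(W-s["tool_pos"])@R*1e3
for x in range(int(tl(A)[0])-24,int(tl(A)[0])+28,4):
    k=Q[m&(abs(Q[...,0]-x)<1.2)&(W[...,2]>.033)]
    if len(k): print(x,len(k),np.percentile(k[:,1],[2,98]).round(1),np.median(k[:,2]).round(1))
x0=tl(A)[0]
# fixed jaw pad inner edge direction
for x in (x0+46,x0+62,x0+75):
    k=Q[m&(abs(Q[...,0]-x)<1.5)&(W[...,2]>.033)]; y=k[:,1]; print(x,np.percentile(y[y>-15],[2,98]).round(1))
E
```

```text
[ 22.40621992   0.3397453  101.46000192] [ 98.38799183  10.76656814 103.64806486] [-107.11040839  -21.91628979  104.1351768 ]
th ring 0.4612573255956971 tool 0.4835745021990862
-2 38 [-9.4 21.5] 104.6
2 37 [-9.3 19.6] 104.1
6 33 [-9.3 16.7] 104.0
10 73 [-9.2 15.3] 100.6
14 73 [-9.6 13.5] 100.2
18 61 [-9.8 11.3] 99.5
22 61 [-9.9 11.2] 99.4
26 70 [-9.9 11.4] 99.5
30 71 [-11.6  11.3] 100.1
34 80 [-13.7  10.3] 99.7
38 98 [-15.9  10.3] 100.7
42 44 [-18.5  10.3] 101.1
46 51 [-20.8  11. ] 100.4
68.40621991729094 [ 7.1 15. ]
84.40621991729094 [ 0.4 12.9]
97.40621991729094 [ 5.5 12.8]
```

Call:
jog_arm --motion '[[[8,0,20,0,0,0,60],[8,0.4,30,0,0,0,60],[6.6,0,30,0,0,0,60],[0,0,22,0,0,0,50],[0,0,14,0,0,0,40],[0,0,6,0,0,0,35],[0,0,0,0,0,0,35],[0,0,0,0,0,0,35]]]'

```text
time_s: 12.55
tool_pos: [0.5184, 0.1485, 0.0179]
tool_rot: [[0.885, 0.465, -0.001], [0.465, -0.885, -0.0], [-0.001, -0.0, -1.0]]
force: [0.1, -0.1, 0.7]
width: 0.035
gripper_force: 0.0
```

Call:
jog_arm --motion '[[[0,0,0,0,0,0,25],[0,0,0,0,0,0,18],[0,0,0,0,0,0,18],[0,0,0,0,0,0,18],[0,0,-8,0,0,0,18],[0,0,-20,0,0,0,18],[0,0,-22,0,0,0,18],[0,0,0,0,0,0,18]]]'

```text
time_s: 13.22
tool_pos: [0.5209, 0.1489, 0.0726]
tool_rot: [[0.885, 0.465, 0.007], [0.465, -0.885, 0.001], [0.006, 0.002, -1.0]]
force: [1.6, -0.6, -1.2]
width: 0.0203
gripper_force: 84.5
```

```bash
cat > jaws.py <<'E'
from box import *
p,d,W,M=look('w11'); s=sensors.sense();R=np.array(s["tool_rot"]); Q=(W-s["tool_pos"])@R*1e3
print(s["width"],s["force"],np.arctan2(R[1,0],R[0,0]))
K=(Q[...,2]<5)&(Q[...,2]>-45)&(d>0)
for x in range(14,88,6):
    k=Q[K&(abs(Q[...,0]-x)<1.5)&(abs(Q[...,1])<45)]
    if len(k)>4:
        y=np.sort(k[:,1]); g=np.argmax(np.diff(y)); print(x,len(y),np.round([y[0],y[g],y[g+1],y[-1]],1),np.round(np.median(k[:,2]),1))
# box front edge on centre line
k=Q[K&(abs(Q[...,1])<3)&(Q[...,0]<40)]; print("box front x",k[:,0].max() if len(k) else None,"top",np.median(k[:,2]))
E
python3 jaws.py
```

```text
[0.51787516 0.14841725 0.06778926]
0.020638436476763316 [ 0.44476786 -0.43931384 -1.84240575] 0.4837581746175998
14 1264 [-22.  -22.  -20.7  22.9] -28.4
20 440 [-12.5   0.2   0.7  13.2] -23.4
26 218 [-15.2  -6.3   6.   14.3] -23.4
32 221 [-16.6  -8.1   7.3  16.1] -23.5
38 244 [-18.6 -10.2   9.   17.6] -23.4
44 245 [-20.9 -12.1  10.4  18.9] -24.0
50 221 [-19.7 -11.4   9.   19.1] -25.2
56 278 [-20.6 -12.1   9.1  17.9] -25.5
62 292 [-21.5 -12.8   9.6  18.3] -25.7
68 305 [-22.3 -13.8  10.1  18.5] -26.0
74 323 [-23.2 -14.9  10.5  19.1] -26.3
80 204 [-23.5 -17.1  10.8  19.1] -24.5
box front x 20.62680048868794 top -25.58267590222731
```

```bash
cat > tgt.py <<'E'
from h import *
import sys
x,y,z,dy=map(float,sys.argv[1:5])   # target TCP in stand frame (mm), world z, yaw offset rad
S=np.load("stand.npy");c,k=np.cos(S[2]),np.sin(S[2])
t=S[:2]+np.array([[c,-k],[k,c]])@[x/1e3,y/1e3]
s=sensors.sense();R=np.array(s["tool_rot"])
print("shift",(R.T@(np.array([*t,z/1e3])-s["tool_pos"])*1e3).round(1),"turn z",np.degrees(np.arctan2(R[1,0],R[0,0])-(S[2]+dy)).round(2),np.array(s["tool_pos"]).round(4),np.array(s["force"]).round(1),s["width"],"tilt",R[:,2].round(3))
d=np.array(s["tool_pos"])[:2]-S[:2]; print("now in stand",(np.array([[c,k],[-k,c]])@d*1e3).round(1))
E
python3 tgt.py -5 1.5 60 -0.045
```

```text
shift [62.5 -1.8  7.7] turn z 2.62 [0.5179 0.1484 0.0678] [ 0.4 -0.4 -1.8] 0.020638436476763316 tilt [-0.001 -0.    -1.   ]
now in stand [-67.4  -0.3]
```

Call:
jog_arm --motion '[[[6,0,-5,0,0,0,18],[14,-0.5,-3,0,0,0,18],[18,-0.8,0,0,0,0,18],[15,-0.5,0,0,0,0,18],[9.5,0,0,0,0,2.6,18],[0,0,3,0,0,0,18],[0,0,0,0,0,0,18]]]'

```text
time_s: 14.0
tool_pos: [0.5724, 0.1792, 0.0719]
tool_rot: [[0.905, 0.426, -0.002], [0.426, -0.905, -0.001], [-0.002, -0.001, -1.0]]
force: [-0.7, -0.5, -2.6]
width: 0.0205
gripper_force: 84.5
```

```bash
python3 tgt.py -5 1.5 30 -0.045; python3 - <<'E'
from h import *
vision.camera("wrist");M=vision.camera_model("wrist"); p,d=vision.camera("wrist"); W=world("wrist",d,M)
S=np.load("stand.npy");c,k=np.cos(S[2]),np.sin(S[2]); D=W[...,:2]-S[:2]; X=D@[c,k]*1e3;Y=D@[-k,c]*1e3;Z=W[...,2]
J=(Z>.075)&(Z<.11)&(d>0)
for x in range(20,90,6):
    m=J&(abs(X-x)<1.5)&(abs(Y)<45)
    if m.sum()>4:
        y=np.sort(Y[m]);g=np.argmax(np.diff(y));print(x,np.round([y[0],y[g],y[g+1],y[-1]],1),np.median(Z[m]).round(4))
m=(Z>.047)&(Z<.064)&(abs(Y)<20)
for x in(50,54,58,64): q=Y[m&(abs(X-x)<1.5)]; print("slip",x,np.percentile(q,[2,98]).round(1) if len(q)>3 else "")
cv2.imwrite("pics/w12.png",p)
E
```

```text
shift [-0.1  0.1 41.9] turn z 0.1 [0.5724 0.1792 0.0719] [-0.7 -0.5 -2.6] 0.020506937200194923 tilt [-0.002 -0.001 -1.   ]
now in stand [-4.8  1.6]
20 [-13.7  -5.1   8.   15.9] 0.0924
26 [-15.6  -6.8   9.5  18.1] 0.0924
32 [-17.5  -8.7  11.3  19.3] 0.0926
38 [-18.7 -10.2  13.1  21.4] 0.0927
44 [-17.3  -8.7  11.4  19.7] 0.094
50 [-18.3  -9.3  11.9  20.4] 0.0942
56 [-18.6 -10.1  12.7  21. ] 0.0944
62 [-19.5 -10.7  13.4  21.9] 0.0944
68 [-20.2 -11.4  14.1  22.3] 0.0947
74 [-20.1 -15.2  17.6  22.4] 0.0928
slip 50 [-3.9  8. ]
slip 54 [-4.1  7.8]
slip 58 [-3.7  7.5]
slip 64 [-3.9  7.2]
```

Call:
jog_arm --motion '[[[2,-0.7,8,0,0,0,18],[0,0,12,0,0,0,18],[0,0,12,0,0,0,18],[0,0,10,0,0,0,18],[0,0,6,0,0,0,18],[0,0,2,0,0,0,18],[0,0,0,0,0,0,18],[0,0,0,0,0,0,18]]]'

```text
time_s: 14.77
tool_pos: [0.5748, 0.1807, 0.0235]
tool_rot: [[0.905, 0.424, 0.0], [0.424, -0.905, -0.0], [0.0, 0.0, -1.0]]
force: [0.9, -0.1, -1.3]
width: 0.0199
gripper_force: 84.5
```

Call:
jog_arm --motion '[[[0,0,2,0,0,0,18],[0,0,1.5,0,0,0,18],[0,0,1,0,0,0,18],[0,0,1,0,0,0,18],[0,0,0,0,0,0,18],[0,0,0,0,0,0,18]]]'

```text
time_s: 15.27
tool_pos: [0.5756, 0.1809, 0.0195]
tool_rot: [[0.905, 0.425, 0.003], [0.425, -0.905, 0.0], [0.003, 0.001, -1.0]]
force: [0.6, 0.8, 8.0]
width: 0.0204
gripper_force: 84.6
```

Call:
jog_arm --motion '[[[0,0,0,0,0,0,30],[0,0,0,0,0,0,40],[0,0,0,0,0,0,50],[0,0,0,0,0,0,50],[0,0,-15,0,0,0,50],[0,0,-30,0,0,0,60],[-15,0,-35,0,0,0,75],[-25,0,-30,0,0,0,85]]]'

```text
time_s: 15.93
tool_pos: [0.5395, 0.164, 0.1291]
tool_rot: [[0.905, 0.425, 0.002], [0.425, -0.905, 0.0], [0.002, 0.0, -1.0]]
force: [-0.7, -0.3, 0.2]
width: 0.0816
gripper_force: 0.0
```

```bash
python3 -c "
from box import *
p,d,W,M=look('w13')"; python3 tgt.py -98 0 100 0
```

```text
clamp_lock 0.72 [244.0, 0.0, 10.3, 85.6]
free_squeeze 0.75 [276.7, 212.8, 52.0, 79.6]
[0.53852284 0.16364088 0.12874131]
shift [-55.7   6.   28.6] turn z -2.57 [0.5385 0.1636 0.1287] [ 0.2 -0.7  0.1] 0.08486410528537787 tilt [ 0.002  0.    -1.   ]
now in stand [-42.1   3.6]
```

View pics/w13v.png

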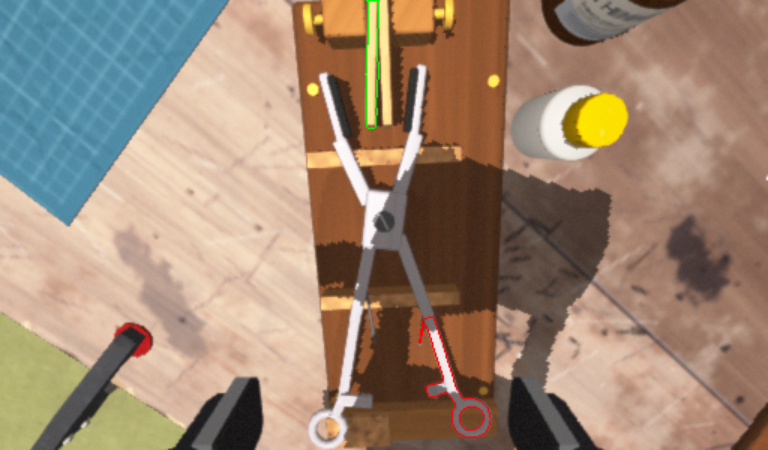

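The open clamp lies on the fresh saddles with a jaw on each side of the slips: jaws (335,100) and (415,100), slips (378,60), pivot (384,222), rings (328,429) and (471,418). The bottles at (600,120) and (610,15) are untouched.

```bash
python3 - <<'E'
from h import *
M=vision.camera_model("wrist");S=np.load("stand.npy");c,k=np.cos(S[2]),np.sin(S[2])
def st(u,v,z): 
    P=ray([u/1.5,v/1.5],z,M); d=P[:2]-S[:2]; return (np.array([[c,k],[-k,c]])@d*1e3).round(1)
for n,a in dict(pivot=(384,222,.04),fixring=(328,429,.037),freering=(471,418,.035),tipL=(324,73,.038),tipR=(422,67,.038),hL=(351,355,.037),hR=(437,343,.037),slip=(380,128,.057)).items(): print(n,st(*a))
W=np.load("w13W.npy"); D=W[...,:2]-S[:2]; X=D@[c,k]*1e3;Y=D@[-k,c]*1e3;Z=W[...,2]
for x in(-110,-104,-96,-90,-84):
    m=(abs(X-x)<1.5)&(abs(Y)<60)&(Z>.0315)&(Z<.045); y=np.sort(Y[m]); g=np.argmax(np.diff(y)); print(x,len(y),y[[0,g,g+1,-1]].round(1),np.median(Z[m&(Y>0)]).round(4),np.median(Z[m&(Y<0)]).round(4))
E
```

```text
pivot [1.7 1.8]
fixring [-129.2   43.4]
freering [-126.5  -47.9]
tipL [74.9 27.6]
tipR [ 75.4 -19.9]
hL [-77.6  25.1]
hR [-72.  -26.4]
slip [48.2  1.5]
-110 137 [-40.6 -20.5  14.8  36.1] 0.04 0.0344
-104 39 [-38.5 -31.6  28.7  34.6] 0.0372 0.0366
-96 41 [-36.2 -29.   27.1  33.1] 0.0373 0.0367
-90 39 [-33.6 -27.9  26.   31.7] 0.0373 0.0366
-84 44 [-32.7 -26.   24.5  30.3] 0.0377 0.0368
```

```bash
python3 tgt.py -96 1 13 0
```

```text
shift [-53.9   4.9 115.6] turn z -2.57 [0.5385 0.1636 0.1287] [ 0.2 -0.7  0.1] 0.08486410528537787 tilt [ 0.002  0.    -1.   ]
now in stand [-42.1   3.6]
```

Call:
jog_arm --motion '[[[-20,2,0,0,0,0,85],[-20,2,0,0,0,0,85],[-13.9,0.9,10,0,0,-2.57,85],[0,0,30,0,0,0,85],[0,0,30,0,0,0,85],[0,0,25,0,0,0,85],[0,0,15,0,0,0,85],[0,0,5,0,0,0,85]]]'

```text
time_s: 16.8
tool_pos: [0.4893, 0.1361, 0.0089]
tool_rot: [[0.885, 0.465, -0.007], [0.465, -0.886, -0.001], [-0.007, -0.003, -1.0]]
force: [-0.5, 0.4, -0.4]
width: 0.0848
gripper_force: 0.0
```

```bash
python3 - <<'E'
from h import *
vision.camera("wrist");M=vision.camera_model("wrist"); p,d=vision.camera("wrist"); cv2.imwrite("pics/w14.png",p); W=world("wrist",d,M)
S=np.load("stand.npy");c,k=np.cos(S[2]),np.sin(S[2]); D=W[...,:2]-S[:2]; X=D@[c,k]*1e3;Y=D@[-k,c]*1e3;Z=W[...,2]
for x in(-84,-78,-70):
    m=(abs(X-x)<1.5)&(abs(Y)<60)&(Z>.0315)&(Z<.045); y=np.sort(Y[m]); g=np.argmax(np.diff(y)); print(x,len(y),y[[0,g,g+1,-1]].round(1))
E
python3 tgt.py -96 1 13 0
```

```text
-84 180 [-45.6 -25.6  24.   49.4]
-78 191 [-30.7 -15.8  22.6  29.3]
-70 237 [-28.7 -16.4  10.3  27.4]
shift [ 1.2  0.6 -2. ] turn z 0.01 [0.4907 0.1363 0.011 ] [ 0.6 -0.3  0.6] 0.08496290635563399 tilt [-0.004 -0.001 -1.   ]
now in stand [-97.2   1.6]
```

Call:
jog_arm --motion '[[[0.6,0,0,0,0,0,78],[0.6,0,0,0,0,0,72],[0,0,-0.4,0,0,0,66],[0,0,-0.7,0,0,0,61],[0,0,-0.7,0,0,0,56],[0,0,-0.8,0,0,0,51],[0,0,-0.8,0,0,0,46],[0,0,0,0,0,0,46]]]' --force 40

```text
time_s: 17.57
tool_pos: [0.4926, 0.1369, 0.0166]
tool_rot: [[0.885, 0.465, 0.0], [0.465, -0.885, -0.0], [0.0, 0.0, -1.0]]
force: [-2.1, 1.3, 3.4]
width: 0.0462
gripper_force: 3.3
```

Call:
jog_arm --motion '[[[0,0,-0.7,0,0,0,42],[0,0,-0.6,0,0,0,38],[0,0,-0.5,0,0,0,35],[0,0,-0.4,0,0,0,33],[0,0,0,0,0,0,33],[0,0,0,0,0,0,33]]]'

```text
time_s: 18.07
tool_pos: [0.4928, 0.1368, 0.0184]
tool_rot: [[0.886, 0.465, -0.0], [0.465, -0.886, -0.0], [-0.0, 0.0, -1.0]]
force: [-0.2, -0.3, -0.6]
width: 0.0334
gripper_force: 4.8
```

```bash
cat > chk.py <<'E'
from h import *
import sys
vision.camera("wrist");M=vision.camera_model("wrist"); p,d=vision.camera("wrist"); cv2.imwrite(f"pics/{sys.argv[1]}.png",p); W=world("wrist",d,M)
S=np.load("stand.npy");c,k=np.cos(S[2]),np.sin(S[2]); D=W[...,:2]-S[:2]; X=D@[c,k]*1e3;Y=D@[-k,c]*1e3;Z=W[...,2]
for x in(-80,-72,-62,-40,-10,0,10,25,40,46,50,60,70):
    m=(abs(X-x)<1.5)&(abs(Y)<45)&(Z>.0325)&(Z<.05); y=np.sort(Y[m])
    if len(y)>3: g=np.argmax(np.diff(y)); print(x,len(y),y[[0,g,g+1,-1]].round(1),np.median(Z[m]).round(4))
for o in vision.outline_of("loose_slip","wrist")[:1]:
    m=o["mask"]&(d>0)&(Z>.047)&(Z<.07); print("slip",o["confidence"],[(x,np.percentile(Y[m&(abs(X-x)<2)],[2,98]).round(1)) for x in(50,60,70) if (m&(abs(X-x)<2)).sum()>3])
cv2.imwrite(f"pics/{sys.argv[1]}v.png",cv2.resize(p[:330],None,fx=1.5,fy=1.5))
E
python3 chk.py w15; python3 tgt.py -96 1 18 0
```

```text
-80 156 [-15.1  -8.5   9.8  16.1] 0.0372
-72 187 [-14.1  -0.8   9.2  15.4] 0.0371
-62 219 [-13.8   2.    8.6  15.1] 0.0372
-40 216 [-12.2  -5.1   5.5  13. ] 0.0374
-10 438 [-10.2   0.7   1.1  11.4] 0.0405
0 499 [-10.2   0.7   1.1  11.7] 0.0409
10 529 [-10.3 -10.1  -9.7  11.7] 0.0405
shift [-0.9  0.1  0.4] turn z 0.01 [0.4927 0.1368 0.0184] [-0.8  0.8 -0. ] 0.03295938735771428 tilt [-0. -0. -1.]
now in stand [-95.1   1.1]
```

Call:
jog_arm --motion '[[[0,-0.4,0,0,0,0,31],[0,-0.5,0,0,0,0,29.5],[0,-0.5,0,0,0,0,28],[0,-0.5,0,0,0,0,27],[0,-0.5,0,0,0,0,26],[0,0,0,0,0,0,26],[0,0,0,0,0,0,26]]]'

```text
time_s: 18.8
tool_pos: [0.4916, 0.1388, 0.0186]
tool_rot: [[0.886, 0.465, -0.0], [0.465, -0.886, -0.0], [-0.0, 0.0, -1.0]]
force: [-2.0, -4.4, 2.1]
width: 0.0266
gripper_force: 13.3
```

Call:
jog_arm --motion '[[[0,0,0,0,0,0,25],[0,0,0,0,0,0,24],[0,0,0,0,0,0,23.3],[0,0,0,0,0,0,22.6],[0,0,0,0,0,0,22.6],[0,0,0,0,0,0,22.6]]]'

```text
time_s: 19.3
tool_pos: [0.4916, 0.1385, 0.0189]
tool_rot: [[0.886, 0.464, 0.0], [0.464, -0.886, -0.001], [-0.0, 0.001, -1.0]]
force: [-2.4, -6.4, 4.9]
width: 0.0233
gripper_force: 32.7
```

Call:
jog_arm --motion '[[[0,0,0,0,0,0,21],[0,0,0,0,0,0,20],[0,0,0,0,0,0,20],[0,0,0,0,0,0,20]]]'

```text
time_s: 19.63
tool_pos: [0.4916, 0.1384, 0.019]
tool_rot: [[0.886, 0.464, 0.0], [0.464, -0.886, -0.001], [-0.0, 0.001, -1.0]]
force: [-2.4, -7.8, 6.6]
width: 0.0223
gripper_force: 38.6
```

Call:
jog_arm --motion '[[[0,0,0,0,0,0,23],[0,0,0,0,0,0,26],[0,0,0,0,0,0,32],[0,0,0,0,0,0,45],[0,0,0,0,0,0,60],[0,0,0,0,0,0,60]]]'

```text
time_s: 20.13
tool_pos: [0.4917, 0.1394, 0.0185]
tool_rot: [[0.885, 0.465, 0.0], [0.465, -0.885, 0.0], [0.0, 0.0, -1.0]]
force: [-0.3, -0.2, 0.4]
width: 0.0598
gripper_force: 0.0
```

Call:
jog_arm --motion '[[[0,0,-20,0,0,0,60],[0,0,-30,0,0,0,60],[10,0,-30,0,0,0,70],[20,0,-25,0,0,0,70],[20,0,-20,0,0,0,70],[0,0,0,0,0,0,70]]]'

```text
time_s: 20.63
tool_pos: [0.541, 0.1642, 0.1484]
tool_rot: [[0.885, 0.465, 0.012], [0.465, -0.885, 0.002], [0.011, 0.003, -1.0]]
force: [0.5, -0.1, 0.8]
width: 0.0699
gripper_force: 0.0
```

```bash
python3 chk.py w16
```

```text
-80 38 [-11.9  -7.1   9.1  14.9] 0.0372
-72 49 [-12.7  -0.4   9.1  14.8] 0.0368
-62 53 [-12.4   0.6   8.1  13.7] 0.037
-40 50 [-11.1  -4.8   5.3  12.6] 0.0374
-10 86 [-10.5 -10.5  -9.5  11.4] 0.0405
0 90 [-10.2  -5.   -4.1  11.3] 0.0406
10 87 [-10.1  10.3  11.2  11.2] 0.0405
25 72 [-10.7  -4.    4.4  11.9] 0.0377
40 75 [-13.7  -6.3   6.9  14.3] 0.038
46 78 [-14.4  -7.    7.7  15.1] 0.038
50 74 [-13.4  -5.2   0.3  15. ] 0.0382
60 83 [-11.6  -5.1   5.2  12.4] 0.0385
70 86 [-12.2  -5.    5.2  12.3] 0.0388
slip 0.75 [(50, array([0.6, 4.3])), (60, array([0.7, 4.3])), (70, array([0.7, 4.3]))]
```

View pics/w16v.png

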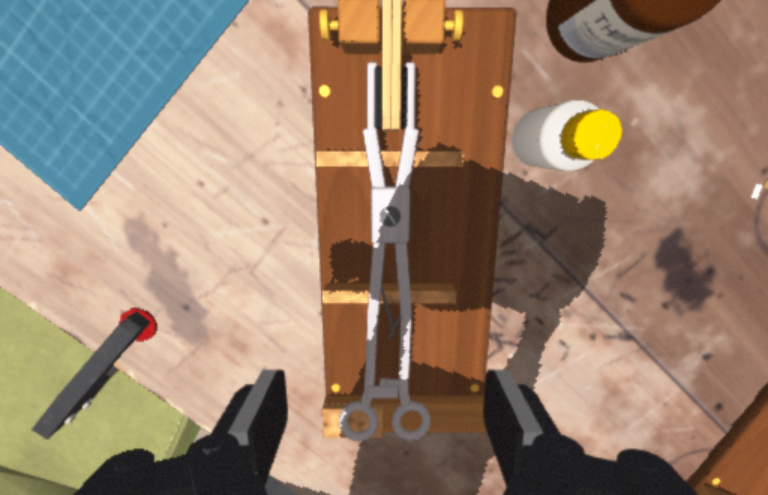

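The clamp is locked level on the saddles, with the jaws at (372,95) and (412,95) against the shut slips (392,90). The rings are close together at (360,420) and (411,420). The ring spacing will tell me which tooth it's on, compared with about 36 mm on the cured stand.

```bash
python3 - <<'E'
from h import *
M=vision.camera_model("wrist")
a=ray([360/1.5,421/1.5],.037,M);b=ray([411/1.5,420/1.5],.036,M); print("ring spacing mm",np.linalg.norm((a-b)[:2])*1e3)
W=world("wrist",vision.camera("wrist")[1],M);S=np.load("stand.npy");c,k=np.cos(S[2]),np.sin(S[2]); D=W[...,:2]-S[:2]; X=D@[c,k]*1e3;Y=D@[-k,c]*1e3;Z=W[...,2]
for x in(-104,-100,-96,-92,-88,-141,-136,-132):
    m=(abs(X-x)<1.5)&(abs(Y)<45)&(Z>.0325)&(Z<.05); y=np.sort(Y[m])
    if len(y)>3: print(x,len(y),y[[0,-1]].round(1),"span",(y[-1]-y[0]).round(1))
d=np.load("W1.npy") # cured, locked at second tooth, same measure
for ox,oy,th in((.6385,-.1718,.0686),):
    c,k=np.cos(th),np.sin(th); D=d[...,:2]-[ox,oy]; X=D@[c,k]*1e3;Y=D@[-k,c]*1e3;Z=d[...,2]
    for x in(-104,-100,-96,-92,-88,-141,-136,-132):
        m=(abs(X-x)<1.5)&(abs(Y)<35)&(Z>.0325)&(Z<.05); y=np.sort(Y[m]); print("cured",x,len(y),y[[0,-1]].round(1),(y[-1]-y[0]).round(1))
E
```

```text
ring spacing mm 34.275088319683654
-104 42 [-12.2  16. ] span 28.2
-100 40 [-12.1  15.9] span 28.0
-96 37 [-12.   15.9] span 27.8
-92 36 [-12.   15.8] span 27.8
-88 39 [-11.8  14.8] span 26.6
-141 64 [-27.1  33.6] span 60.7
-136 56 [-27.   35.8] span 62.8
-132 68 [-25.9  39.8] span 65.6
cured -104 26 [-12.6  15.2] 27.8
cured -100 24 [-12.9  14.6] 27.5
cured -96 24 [-12.4  15.2] 27.7
cured -92 24 [-12.9  14.6] 27.5
cured -88 26 [-13.3  15. ] 28.3
cured -141 42 [-27.7  33.4] 61.1
cured -136 43 [-28.5  33.8] 62.2
cured -132 43 [-27.7  33.1] 60.8
```

```bash
python3 -c "
from h import *
print(order.hand_in())"
```

```text
the job is handed in; nothing more can be done
None
```

I moved the clamp to the fresh stand and handed the job in: it lies level on the saddles with the slips shut, locked on what measures as the second tooth (27.8 mm across the handles, against 27.7 mm when it was locked on the cured stand), and both bottles and the jar were left alone. On the way I set it down once on the fresh stand, behind the slips, to re-grip it because my first grip was holding the jaws part closed.

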